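# Clear the spark trap: trip the hidden tray latch with the pin and bin the spent cartridge

## Robot

A 6-joint arm with a two-finger parallel gripper is mounted at the origin on the work surface. World frame = base frame: x ahead of the robot, y to its left, z up, the work surface at z = 0. Lengths are in mm, angles in degrees, forces in N, time in s.
With the tool pointing down it reaches from about 350 to 850 mm from the base axis. Payload 8.1 kg.
Tool frame: the origin (TCP) lies midway between the tips of the shut fingers; the grasp point (between the pads) lies 19 mm behind it; y points along the fingers, x is the direction in which the jaws open and shut, and the axes are right-handed (so a half turn about y gives the same grasp; the last joint's range is limited). The gripper opens to 85 mm and grips with 20 to 120 N. Pads are 22 mm wide; open, the fingers measure 114 mm over their backs; the gripper's body (76 mm by 85 mm) begins 54 mm behind the grasp point. The pads swing forward as they close: fully open they stand 13 mm farther back than shut.
Start: joints at [60.596, 7.471, 85.268, -0, 87.261, -4.893], TCP at [248.902, 545.942, 231.292] pointing down, gripper open.
Joint ranges: [-169.43, 169.43], [-51.17, 129.36], [1.28, 143.12], [-76.62, 256.62], [0, 156.53], [-152.29, 152.29]. Speed limits (degrees/s): [136.94, 136.94, 159.86, 180, 180, 180].

## Interface

Orientations are given as [roll, pitch, yaw] about the fixed x, y, z axes, in that order (R = Rz(yaw) Ry(pitch) Rx(roll)).
In Python, from bench import r gives the robot as it stands.
- The arm moves only by the tool move_arm, never from a script. Its arguments are lists of equal length, an entry for each row: "linear": the shift along the tool's x, y, z normalised to -1 to 1, where 1 is 300 mm, a list of three; "twist": the turn, a rotation vector about the tool's x, y, z normalised to -1 to 1, where 1 is pi/2 rad, a list of three; "hand": the opening, from -1 (shut) to 1 (fully open). A call has 1 to 12 rows; each row is the pose to reach, as a shift and turn from the pose measured when the call began, along the tool's axes at that moment; what a row does not reach only later rows make up. A row lasts 1/12 s, in which the tool goes at most 41.7 mm and 7.16 degrees, less where a joint would pass 70% of its speed; a pose out of reach is approached as far as the arm can. A call with a number of a shift or a turn outside -1 to 1 is refused whole. A call with a gripper value outside its range is refused whole. The fingers move at their own pace and stop on an object; "force" is the grip in N (left out, the last holds). Time passes only in rows, so rows that repeat a pose let the fingers close. It gives the time, the measured TCP pose, the force and the opening at its end, in the units of the state.
- r.sense(): the state, without advancing time (a new reading comes with each control period).
- r.snapshot(name): name is "scene" or "top" or "wrist"; returns a dict with "frame" (480x640x3 uint8, red, green, blue), "range_z" (480x640 float32, mm along the optical axis (not along the pixel's ray), 0 where there is no reading), "intrinsics" (3x3 intrinsics, pixels), "R" (3x3) and "t" (3): a world point X has camera coordinates R X + t; the wrist camera has in their place "hand_eye" (4x4, takes a point from camera to tool coordinates, whose origin is the TCP and whose axes are the tool frame's). Camera axes: x right, y down, z forward; pixel columns grow to the right and rows downward; lengths in mm; the calibration is good to about 2 mm. A picture is of the moment at which its call begins: read the wrist's pose just before it.
- r.hand_in(): hands the job in, once; it reports no verdict.
The state is a dict: "time": time; "joint_pos": joint angles; "qd": joint speeds; "joint_efforts": joint torques, N m; "tool_pos": TCP position; "tcp_rot": TCP orientation; "ft_force": force on the tool from outside, world axes, zero at the start; "wrist_torque": the same for the moment, N m; "finger_gap": finger opening in mm.
Only numpy, scipy, OpenCV 4.12 (cv2) and the standard library are available. Lean on these libraries where they do the work, as an engineer would, in place of code of your own. Each camera call takes 0.05 s, during which the arm holds its last target. There are 200 camera calls.

## Task

Take the release pin from its stand and push it down through the small hole in the top of the spark-trap unit to trip the hidden latch, so that the spring drives the tray right out. Put the pin back in its stand, lift the spent cartridge off the tray by its ridge and push it down through the spring flap of the waste bin, keeping hold until the flap has swung well open, then let go so that it drops inside and the flap closes behind it. Leave the tray out, and do not shove or topple the can, offcut, magnet and spanner lying about.

Things in the scene. Friction and masses are not known exactly. Their poses are not given: they have to be found in the camera images.
- trap: Spark-trap unit, a fixed grey steel case 160 (x) x 190 (y) x 120 high; origin at the centre of its underside, front (the tray's side) to its -x, z up. On its top stands an aluminium duct stub, 68 across, up to 180 above the table, centred at x +25, y -35. The only opening in the 6 mm thick top is the access hole.
- hole (a point): Centre of the round access hole, 16 across, edged by a thin black rubber ring, on the top face of the unit (120 above the table; unit frame x +30, y +75). Right below it, 42 below the top face, lies the latch pad (32 x 28), too deep and narrow for a finger.
- latch (a joint): Hidden latch, m of downward travel: 0 up (holding the tray), 0.014 fully down; it sinks under a push on the pad of 2.5 N rising to 6 N, lets the tray go at about 0.008, and springs up again when left. Press it to 0.010 or more, i.e. the pin's tip 52 to 55 below the top face, and keep it there about half a second.
- tray (a joint): Tray of the unit, m of travel out along the unit's -x: 0 shut and latched, 0.13 fully out, driven by its spring (7 N when shut, 2 N when out, damped: fully out about 1 s after the latch lets go). Front panel 156 wide, 6 thick, top edge 114 above the table; floor inside 110 wide, its top 12 above the table; side walls up to 32 above the table. Nothing may stand in its way in front of the unit.
- tray_front (a point): Centre of the outer face of the tray's front panel, 60 above the table; moves with the tray.
- pin: Release pin of plain steel, 136 long, 0.18 kg: round shaft 10 across and 80 long with a tapered tip (6 across at the end, taper 6 long), then a flat collar 36 across and 6 thick, then a square grip 20 x 20 and 50 long (from 86 to 136 above the tip). Origin at the tip, z up along the pin, x and y across the flats of the grip. It starts upright in its stand.
- pin_tip (a point): The pin's tip, same as the origin of the pin.
- holder: Pin stand, fixed: foot plate 80 x 80 x 8 and an upright square steel tube 44 x 44, its top 92 above the table, bore 22 x 22 down to 8 above the table. Origin at the centre of the underside, z up. The pin hangs in it by its collar, which rests on the tube's top, the tip 12 above the table.
- holder_mouth (a point): Centre of the tube's mouth at the top of the stand, 92 above the table.
- cartridge: Spent filter cartridge, ribbed metal block 90 (x) x 36 (y) x 45 high with a grip ridge on top 60 (x) x 14 (y) x 28 high (73 high in all), about 0.35 kg. Origin at the centre of its underside, z up. It stands loose on the tray's floor, inside the unit until the tray is out.
- bin: Waste bin, fixed, dark steel, 150 (x) x 110 (y) x 190 high, origin at the centre of its underside, z up. The mouth in its top is 128 (x) x 72 (y); the flap lies 10 below the rim.
- bin_mouth (a point): Centre of the bin's mouth, level with the rim, 190 above the table.
- flap (a joint): Spring flap under the bin's mouth, rad: 0 shut (level, its top 10 below the rim), up to 1.4 swung down into the bin. Hinged along the mouth's long -y edge; a light spring shuts it (about 1 N at the middle opens it, so the cartridge's weight is enough).
- spray_can: Bystander: upright aluminium can 54 across, 130 high, beside the pin stand, origin at the centre of its foot.
- offcut: Bystander: wooden offcut 100 x 50 x 35 high, lying beside the bin, origin at the centre of its underside.
- magnet: Bystander: flat triangular welding magnet about 90 x 80 x 20 high, lying beside the unit on its -y side, origin near its middle on the underside.
- spanner: Bystander: spanner 150 long lying along its x beside the unit on its +y side, origin near the middle.
Not all that is in view belongs to the job. Leave any purple look-alike of the bin alone. Leave any yellow look-alike of the pin alone.

How it is judged:
By the outcome, as a careful person would: the job done as asked, in the order asked, and still so for the second after the job is handed in, with the robot touching nothing.
It also fails if it takes over 67 s, if anything falls off the work surface, if the arm or the gripper's body presses on something with over 40 N, if the wrist force passes 120 N, or if a joint passes its speed limit or range.

## Working session

There is one attempt and no reset: what is moved stays moved. The work goes in short steps, Python scripts to look and compute and a tool call to move; the robot and the scene stay as the last step left them, time stands still between calls to the robot, and variables do not carry over. Pictures are saved under pics/ and viewed, on a budget of 10 in all, crops included, one or two more only if the job needs it, and the job is handed in when it is done.

Besides the shell and the picture viewer there is one more tool, called after "Call:" as name(argument=value, ...) on one line, values as JSON. move_arm: Moves the arm, as the interface text tells. Scaled input: -1 to 1 covers 300 mm each way for a shift and pi/2 rad each way for a turn. Its arguments: {"type":"object","properties":{"linear":{"type":"array","items":{"type":"array","items":{"type":"number","minimum":-1,"maximum":1}}},"twist":{"type":"array","items":{"type":"array","items":{"type":"number","minimum":-1,"maximum":1}}},"hand":{"type":"array","items":{"type":"number"}},"force":{"type":"number"}},"required":["linear","twist","hand"]}

```bash
mkdir -p pics && cat > h.py <<'E'
from bench import r
import numpy as np, cv2
from scipy.spatial.transform import Rotation as Ro
def T():
    s=r.sense(); M=np.eye(4); M[:3,:3]=Ro.from_euler('xyz',s['tcp_rot'],degrees=True).as_matrix(); M[:3,3]=s['tool_pos']; return M,s
def snap(n):
    M=T()[0]; d=r.snapshot(n)
    if n=='wrist': C=M@d['hand_eye']
    else:
        C=np.eye(4); C[:3,:3]=d['R'].T; C[:3,3]=-d['R'].T@d['t']
    z=d['range_z']; v,u=np.mgrid[:480,:640]; K=d['intrinsics']
    P=np.stack([(u-K[0,2])/K[0,0]*z,(v-K[1,2])/K[1,1]*z,z],-1)@C[:3,:3].T+C[:3,3]
    P[z==0]=np.nan
    return d['frame'],P,C,K
def save(n,f): cv2.imwrite('pics/'+n+'.png',f[...,::-1])
def ray(u,v,C,K,h):
    d=C[:3,:3]@np.array([(u-K[0,2])/K[0,0],(v-K[1,2])/K[1,1],1]); return C[:3,3]+d*(h-C[2,3])/d[2]
E
python3 - <<'E'
from h import *
print(T()[1])
for n in ('scene','top'):
    f,P,C,K=snap(n); save(n,f); np.savez(n,f=f,P=P,C=C,K=K); print(n,C.round(1),K.round(1))
a=cv2.imread('pics/scene.png')
E
```

```text
{'time': 0.0, 'joint_pos': array([ 6.05975921e+01,  7.51425290e+00,  8.53289731e+01,  5.13924411e-04,
        8.72638821e+01, -4.89445808e+00]), 'qd': array([ 0.10985969,  0.03565951,  0.02020689,  0.00298976, -0.00468365,
       -0.01967367]), 'joint_efforts': array([ 1.22539899e-03, -5.69390881e+01, -5.00566542e+01, -9.65839104e-05,
        1.42622300e-02,  2.57358482e-05]), 'tool_pos': array([248.60594831, 545.45743992, 230.25630836]), 'tcp_rot': array([-89.99035005,   0.10667368,  65.4920342 ]), 'ft_force': array([ 0.24684365, -0.03042082, -0.3721056 ]), 'wrist_torque': array([-0.04137893, -0.00462775, -0.05263796]), 'finger_gap': 85.4376779753533}
scene [[-8.000e-01  5.000e-01 -3.000e-01  9.124e+02]
 [ 6.000e-01  7.000e-01 -4.000e-01  3.769e+02]
 [ 0.000e+00 -5.000e-01 -8.000e-01  9.685e+02]
 [ 0.000e+00  0.000e+00  0.000e+00  1.000e+00]] [[452.3   0.  321.2]
 [  0.  452.3 236.2]
 [  0.    0.    1. ]]
top [[-0.0000e+00 -1.0000e+00  2.0000e-01  2.9630e+02]
 [-1.0000e+00 -0.0000e+00 -0.0000e+00 -5.9500e+01]
 [ 0.0000e+00 -2.0000e-01 -1.0000e+00  1.4466e+03]
 [ 0.0000e+00  0.0000e+00  0.0000e+00  1.0000e+00]] [[465.4   0.  315.5]
 [  0.  465.4 243. ]
 [  0.    0.    1. ]]
```

View pics/top.png

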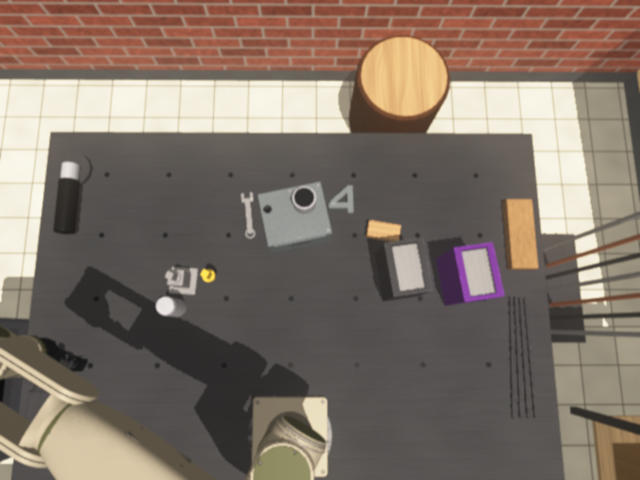

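View pics/scene.png

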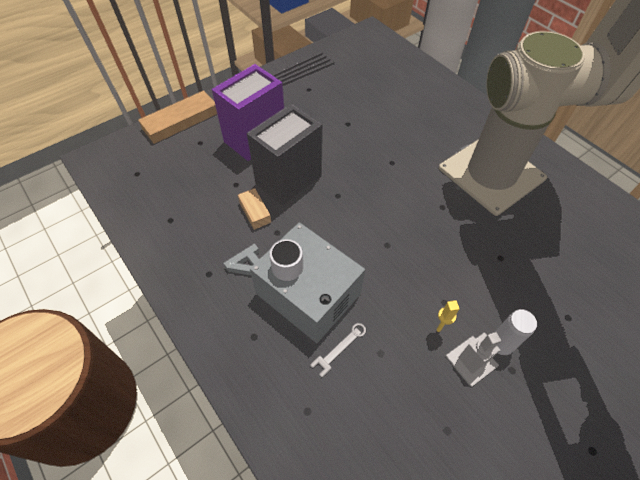

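Top view: the grey unit is at (295,215) with its hole at (267,209) and the duct at (304,197). The stand with the steel pin is at (182,280) and the can at (170,306). Two pins: steel at (182,278) in the stand, and yellow at (208,275), the look-alike to avoid. Two bins: dark at (408,268), which fits, and purple at (479,272), the look-alike. Next I measure, with one enlarged crop to confirm.

```bash
python3 - <<'E'
from h import *
for n in ('top','scene'):
    d=np.load(n+'.npz'); P=d['P'];f=d['f'].astype(int)
    def box(lo,hi,zl,zh,name):
        m=(P[...,0]>lo[0])&(P[...,0]<hi[0])&(P[...,1]>lo[1])&(P[...,1]<hi[1])&(P[...,2]>zl)&(P[...,2]<zh)
        q=P[m]
        if len(q)<3: print(n,name,'none');return
        R=cv2.minAreaRect(q[:,:2].astype(np.float32)); v,u=np.nonzero(m)
        print(n,name,len(q),'rect',np.round(R[0],1),np.round(R[1],1),round(R[2],1),'medz',np.median(q[:,2]).round(1),'uv',u.mean().round(),v.mean().round())
    t=np.load('top.npz')['P']
    g=lambda u,v:t[v,u]
    if n=='top':
        for nm,u,v in [('unit',285,225),('hole',267,209),('duct',304,197),('pin',182,278),('yel',208,275),('can',170,306),('bin',408,268),('flap',408,262),('off',384,230),('mag',342,200),('span',249,215)]: print(nm,g(u,v).round(1))
    c=g(285,225); box(c[:2]-170,c[:2]+170,112,126,'unit'); box(c[:2]-170,c[:2]+170,170,190,'duct')
    c=g(408,268); box(c[:2]-110,c[:2]+90,184,196,'binrim')
    c=g(182,278); box(c[:2]-[60,45],c[:2]+[60,60],135,160,'pintop');box(c[:2]-[60,45],c[:2]+[60,60],4,14,'foot');box(c[:2]-[60,45],c[:2]+[60,60],86,103,'collar')
a=cv2.resize(np.load('top.npz')['f'][255:325,145:230],(400,330),interpolation=cv2.INTER_CUBIC)
b=cv2.resize(np.load('scene.npz')['f'][280:390,420:553],(400,330),interpolation=cv2.INTER_CUBIC)
e=cv2.resize(np.load('scene.npz')['f'][60:240,210:360],(275,270));e2=cv2.resize(np.load('scene.npz')['f'][215:345,215:375],(332,270),interpolation=cv2.INTER_CUBIC)
o=np.zeros((600,800,3),np.uint8);o[:330,:400]=a;o[:330,400:]=b;o[330:,:275]=e;o[330:,300:632]=e2
save('crop1',o)
E
```

```text
unit [602.6  14.4 117.4]
hole [662.9  72.2  72.3]
duct [670.4 -41.8 176.2]
pin [449.9 313.6  92.9]
yel [454.9 231.7 123.9]
can [367.  332.1 132.2]
bin [ 467.6 -328.8  177.1]
flap [ 483.9 -329.   179.5]
off [ 606.  -289.    34.2]
mag [ 711.8 -161.7    2.3]
span [nan nan nan]
top unit 2894 rect [637.6 -12.5] [165.2 190.3] 12.4 medz 119.5 uv 293.0 216.0
top duct 444 rect [669.9 -40.3] [66.7 65.3] 0.1 medz 179.6 uv 304.0 197.0
top binrim 1035 rect [ 472.2 -326.6] [150.1 111.4] 8.7 medz 189.3 uv 408.0 266.0
top pintop 59 rect [453.9 334.9] [19.6 19.3] 71.5 medz 146.9 uv 169.0 274.0
top foot 373 rect [450.8 321.6] [118.  102.4] 0.2 medz 7.6 uv 187.0 281.0
top collar 165 rect [434.  334.4] [44.7 84.2] 85.5 medz 93.1 uv 177.0 277.0
scene unit 4822 rect [637.9 -12.9] [164.8 193.3] 12.5 medz 119.9 uv 312.0 274.0
scene duct 793 rect [671.2 -40.1] [67.7 65.4] 54.7 medz 180.1 uv 286.0 254.0
scene binrim 1066 rect [ 472.3 -327.5] [156.1 116.5] 7.9 medz 189.5 uv 284.0 131.0
scene pintop 145 rect [455.1 336.2] [20.7 20.2] 73.4 medz 147.3 uv 493.0 339.0
scene foot 766 rect [456.4 326.7] [103.  111.2] 17.1 medz 7.9 uv 470.0 364.0
scene collar 436 rect [432.5 337. ] [46.4 91.3] 82.4 medz 93.4 uv 488.0 346.0
```

View pics/crop1.png

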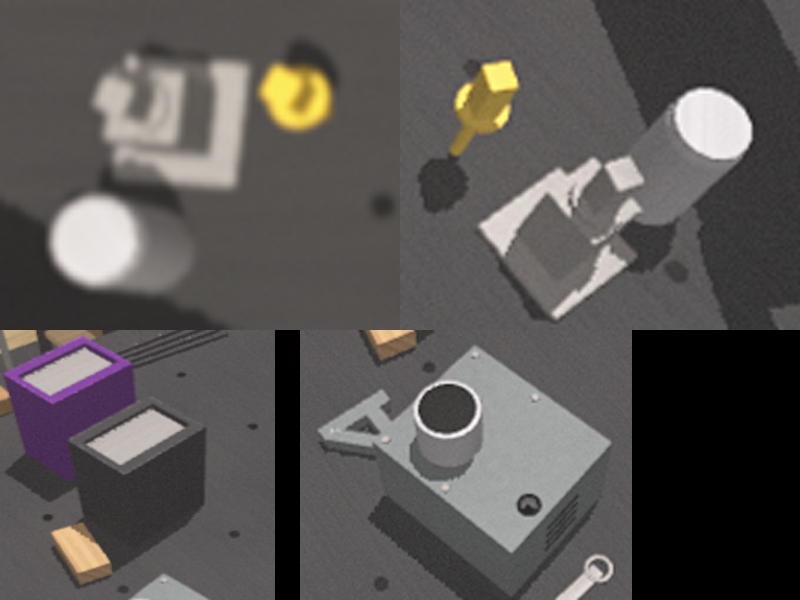

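The crop confirms the steel pin in the stand tube and the dark bin beside the offcut. Yellow pin and purple bin are left alone. The unit's yaw is about 12.4°, with the hole at about (651,67). Going above the pin.

```bash
cat >> h.py <<'E'
def go(x,y,z,yaw):
    M,s=T(); d=M[:3,:3].T@(np.array([x,y,z])-M[:3,3])
    G=Ro.from_euler('xyz',[-90,0,yaw],degrees=True).as_matrix()
    w=Ro.from_matrix(M[:3,:3].T@G).as_rotvec()
    print('lin',(d/300).round(4),'twist',(w/(np.pi/2)).round(4),'dist',np.linalg.norm(d).round(),'rows',np.ceil(max(np.linalg.norm(d)/41.7,np.degrees(np.linalg.norm(w))/7.16)))
E
python3 -c "
from h import *
go(454.5,335.5,230,72)"
```

```text
lin [-0.3522  0.0015 -0.9147] twist [-0.0002 -0.0724 -0.0011] dist 294.0 rows 8.0
```

Call:
move_arm(linear=[[-0.352,0.0,-0.915],[-0.352,0.0,-0.915],[-0.352,0.0,-0.915],[-0.352,0.0,-0.915],[-0.352,0.0,-0.915],[-0.352,0.0,-0.915],[-0.352,0.0,-0.915],[-0.352,0.0,-0.915],[-0.352,0.0,-0.915],[-0.352,0.0,-0.915],[-0.352,0.0,-0.915],[-0.352,0.0,-0.915]], twist=[[0,-0.072,0],[0,-0.072,0],[0,-0.072,0],[0,-0.072,0],[0,-0.072,0],[0,-0.072,0],[0,-0.072,0],[0,-0.072,0],[0,-0.072,0],[0,-0.072,0],[0,-0.072,0],[0,-0.072,0]], hand=[1,1,1,1,1,1,1,1,1,1,1,1])

```text
time: 1.1
tool_pos: [453.5, 336.7, 230.3]
tcp_rot: [-90.0, 0.1, 72.1]
ft_force: [-0.0, 0.9, 0.1]
finger_gap: 85.2
```

```bash
python3 - <<'E'
from h import *
M,s=T();print(s['tool_pos'],s['tcp_rot'],s['time'])
f,P,C,K=snap('wrist'); save('w1',f); np.savez('w1',f=f,P=P,C=C,K=K)
def box(zl,zh,r=70):
    m=(abs(P[...,2]-(zl+zh)/2)<(zh-zl)/2)&(np.hypot(P[...,0]-454,P[...,1]-335)<r); q=P[m]
    if len(q)<5:print('none');return
    v,u=np.nonzero(m);print(len(q),cv2.minAreaRect(q[:,:2].astype(np.float32)),np.median(q[:,2]),u.mean(),v.mean())
box(140,160,25);box(95,103,30);box(86,95,40);box(4,14,65);box(115,140,120)
go(454.5,335.5,107,72)
E
```

```text
[453.54723502 336.68138414 230.32731859] [-89.95482673   0.09743388  72.08223249] 1.1
1036 ((455.28656005859375, 335.898193359375), (19.95639419555664, 20.818857192993164), 70.9728012084961) 147.68042926403598 318.74517374517376 241.24324324324326
790 ((452.2779235839844, 336.9658508300781), (35.90019989013672, 30.463478088378906), 69.41969299316406) 97.9256154916446 318.9772151898734 214.2620253164557
1344 ((454.94891357421875, 333.4311218261719), (44.01137161254883, 44.347869873046875), 86.08287811279297) 91.91805532604846 311.52752976190476 214.17410714285714
3217 ((454.9626159667969, 333.423583984375), (80.29813385009766, 80.26432037353516), 86.12889862060547) 7.926025958935384 320.1178116257383 184.69194902082685
7193 ((428.5118103027344, 312.05108642578125), (81.93033599853516, 184.14508056640625), 44.08647155761719) 129.98989278274462 279.7993882941749 135.20353121089948
lin [-0.0022  0.4114 -0.0043] twist [-0.0004  0.001  -0.001 ] dist 123.0 rows 3.0
```

View pics/w1.png

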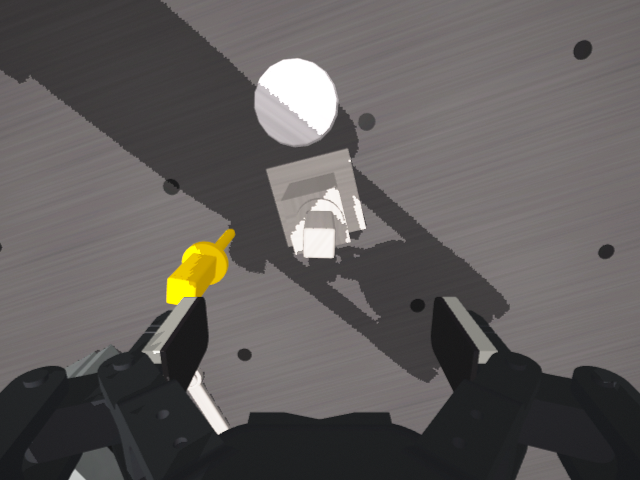

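The wrist view shows the steel pin's grip at (319,241), top at z 147.7 (text says 148), its stand around it, and the yellow pin at (195,265) clear of the left finger. The stand centre is (455.0,333.4), yaw about -4°. Descending and gripping.

Call:
move_arm(linear=[[-0.001,0.0,-0.006],[-0.001,0.1,-0.006],[-0.001,0.2,-0.006],[-0.001,0.3,-0.006],[-0.001,0.411,-0.006],[-0.001,0.411,-0.006],[-0.001,0.411,-0.006],[-0.001,0.411,-0.006],[-0.001,0.411,-0.006],[-0.001,0.411,-0.006],[-0.001,0.411,-0.006],[-0.001,0.411,-0.006]], twist=[[0,0.01,0],[0,0.01,0],[0,0.01,0],[0,0.01,0],[0,0.01,0],[0,0.01,0],[0,0.01,0],[0,0.01,0],[0,0.01,0],[0,0.01,0],[0,0.01,0],[0,0.01,0]], hand=[0.2,0.2,0.2,0.2,0.2,0.2,0.2,-1,-1,-1,-1,-1], force=60)

```text
time: 2.15
tool_pos: [456.8, 336.8, 110.3]
tcp_rot: [-90.1, -0.1, 71.2]
ft_force: [-0.7, -0.3, 7.9]
finger_gap: 19.2
```

```bash
python3 -c "
from h import *
s=T()[1];print(s['tool_pos'],s['tcp_rot'],s['finger_gap'],s['ft_force'],s['time'])"
```

```text
[456.84935728 336.80542558 110.29203454] [-90.14930206  -0.1272562   71.18892132] 19.220483542495288 [-0.72317063 -0.32132171  7.8768564 ] 2.15
```

Call:
move_arm(linear=[[0,0,0],[0,-0.05,0],[0,-0.15,0],[0,-0.25,0],[0,-0.35,0],[0,-0.45,0],[0,-0.45,0],[0,-0.45,0],[0,-0.45,0]], twist=[[0,0,0],[0,0,0],[0,0,0],[0,0,0],[0,0,0],[0,0,0],[0,0,0],[0,0,0],[0,0,0]], hand=[-1,-1,-1,-1,-1,-1,-1,-1,-1])

```text
time: 2.9
tool_pos: [456.3, 336.6, 245.1]
tcp_rot: [-90.1, -0.1, 71.2]
ft_force: [0.3, -0.6, -2.6]
finger_gap: 19.6
```

```bash
python3 - <<'E'
from h import *
s=T()[1];print(s['tool_pos'],s['tcp_rot'],s['finger_gap'],s['ft_force'],s['time'])
# hole fine: dark pixels in scene/top near predicted hole, ray onto z=120
for n in ('top','scene'):
    d=np.load(n+'.npz');P=d['P'];f=d['f'].astype(int);C=d['C'];K=d['K']
    v,u=np.nonzero((np.hypot(P[...,0]-655,P[...,1]-69)<30)&(f.sum(-1)<220)&(P[...,2]>40))
    if len(u): print(n,len(u),u.mean(),v.mean(),ray(u.mean(),v.mean(),C,K,120))
c,sn=np.cos(np.radians(12.4)),np.sin(np.radians(12.4))
print(637.8+30*c-75*sn,-12.7+30*sn+75*c)
go(651,67,300,72)
f,P,C,K=snap('scene');m=(P[...,2]>100)&(P[...,2]<165)&(np.hypot(P[...,0]-456,P[...,1]-336)<30)
q=P[m];print(len(q));
for a in range(100,260,20):
    k=q[abs(q[:,2]-a)<5]; print(a,k.mean(0) if len(k) else None,len(k))
save('s2',cv2.resize(f[180:390,400:620],(660,630))[:600])
E
```

```text
[456.27649365 336.56875955 245.06141394] [-90.14768511  -0.12873097  71.1887212 ] 19.598893123164874 [ 0.34381559 -0.58345801 -2.61000911] 2.9
top 29 267.2068965517241 209.27586206896552 [649.34541459  66.9754019  120.        ]
scene 91 329.45054945054943 304.5164835164835 [652.93281053  82.56778265 120.        ]
650.9950188124952 66.99248069007449
lin [-0.6409 -0.1822 -0.9046] twist [ 0.0017 -0.009   0.0014] dist 337.0 rows 9.0
20
100 None 0
120 None 0
140 None 0
160 [457.59443567 337.8154645  160.24954676] 15
180 None 0
200 None 0
220 None 0
240 None 0
```

View pics/s2.png

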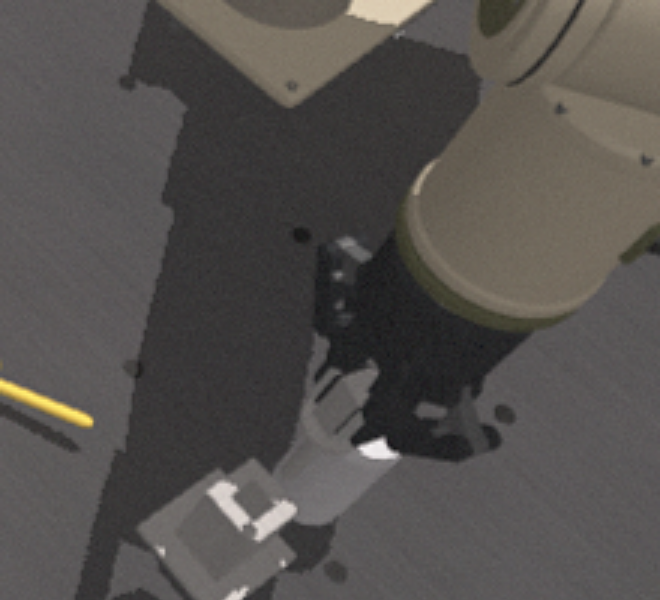

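The pin is held and out of the stand. The yellow pin now seems to lie differently, at crop (0-90,385-420), so I check that before going on.

```bash
python3 - <<'E'
from h import *
def yel(n,f,P,C,K):
    h=cv2.cvtColor(f,cv2.COLOR_RGB2HSV);m=(h[...,0]>18)&(h[...,0]<34)&(h[...,1]>170)
    k,l,st,ce=cv2.connectedComponentsWithStats(m.astype(np.uint8))
    for i in range(1,k):
        if st[i,4]>25:
            q=P[l==i];q=q[~np.isnan(q[:,0])]
            print(n,st[i],'z',np.percentile(q[:,2],[2,50,98]).round(),'hi',q[q[:,2]>np.percentile(q[:,2],85)].mean(0).round(),'lo',q[q[:,2]<np.percentile(q[:,2],15)].mean(0).round())
for n in ('top','scene','w1'):
    d=np.load(n+'.npz'); yel(n,*[d[k] for k in ('f','P','C','K')])
s=T()[1]; f1,*a=snap('scene'); yel('scene now',f1,*a)
f2,*a=snap('top'); yel('top now',f2,*a)
o=np.zeros((400,800,3),np.uint8);o[:,:400]=cv2.resize(f1[230:390,380:540],(400,400));o[:,400:]=cv2.resize(f2[230:330,150:250],(400,400));save('y',o)
E
```

```text
top [205 270  10  10  58] z [ 82. 100. 137.] hi [460. 233. 135.] lo [458. 233.  83.]
w1 [ 167  229   68   76 2662] z [ 12. 106. 137.] hi [461. 235. 136.] lo [459. 239.  49.]
top now [220 256  41  18 100] z [10. 26. 36.] hi [489. 179.  35.] lo [508. 124.  16.]
```

View pics/y.png

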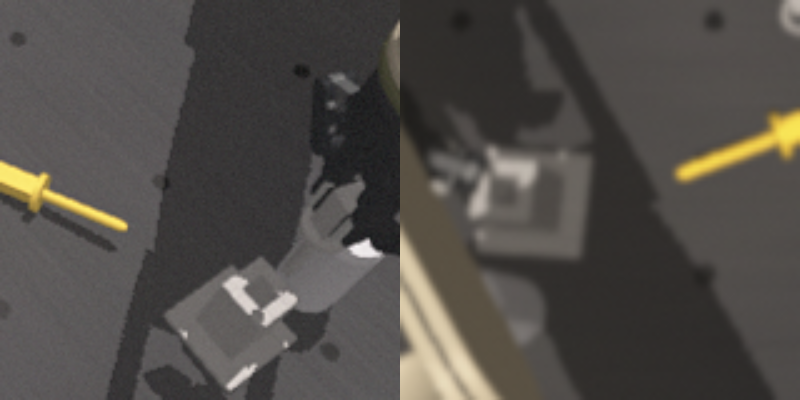

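The yellow look-alike, which had stood free on its 6 mm tip at about (460,234), has fallen over and now lies near (490-510,180-120). I don't know whether my gripper brushed it. I'll leave it alone and report it. I go to above the hole, then check it is clear of the tray's path.

Call:
move_arm(linear=[[-0.64,-0.06,-0.905],[-0.64,-0.06,-0.905],[-0.64,-0.06,-0.905],[-0.64,-0.06,-0.905],[-0.64,-0.06,-0.905],[-0.64,-0.06,-0.905],[-0.64,-0.06,-0.905],[-0.64,-0.06,-0.905],[-0.64,-0.06,-0.905],[-0.64,-0.06,-0.905],[-0.64,-0.06,-0.905],[-0.64,-0.06,-0.905]], twist=[[0,-0.009,0],[0,-0.009,0],[0,-0.009,0],[0,-0.009,0],[0,-0.009,0],[0,-0.009,0],[0,-0.009,0],[0,-0.009,0],[0,-0.009,0],[0,-0.009,0],[0,-0.009,0],[0,-0.009,0]], hand=[-1,-1,-1,-1,-1,-1,-1,-1,-1,-1,-1,-1])

```text
time: 4.05
tool_pos: [649.8, 67.8, 260.5]
tcp_rot: [-89.9, 0.0, 72.1]
ft_force: [-0.9, -0.0, -1.9]
finger_gap: 19.1
```

```bash
python3 - <<'E'
from h import *
s=T()[1];print(s['tool_pos'],s['tcp_rot'],s['finger_gap'],s['ft_force'],s['time'])
f,P,C,K=snap('wrist');save('w2',f);np.savez('w2',f=f,P=P,C=C,K=K)
# predicted pixels of hole and of tip
for X in ([651,67,120],list(s['tool_pos']-[0,0,98.3])):
    c=C[:3,:3].T@(np.array(X)-C[:3,3]);print((K@c/c[2])[:2])
f2,P2,*a=snap('top');h=cv2.cvtColor(f2,cv2.COLOR_RGB2HSV);m=(h[...,0]>18)&(h[...,0]<34)&(h[...,1]>120)&(np.arange(640)[None]<300)&(np.arange(640)[None]>180)&(np.arange(480)[:,None]>200)
q=P2[m];q=q[~np.isnan(q[:,0])];print(len(q),'yellow y range',q[q[:,1].argmin()],q[q[:,1].argmax()])
E
```

```text
[649.84832436  67.7949919  260.53360015] [-8.99268771e+01  2.60997627e-02  7.20515978e+01] 19.07163732389566 [-0.94411608 -0.04237391 -1.89322597] 4.05
[318.60776087 219.60660863]
[319.06728168 233.69559722]Traceback (most recent call last):
  File "<stdin>", line 8, in <module>
ValueError: attempt to get argmin of an empty sequence
```

View pics/w2.png

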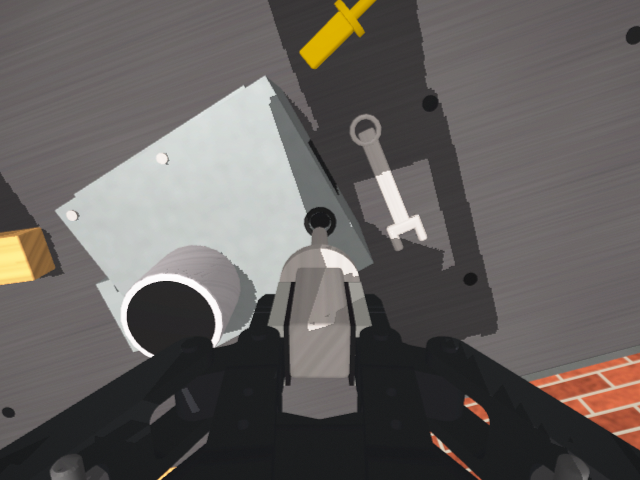

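The hole ring is at (320,220) and the tip at (319,232), both within 2 px of prediction, so the pin hangs straight. Checking the yellow pin's nearest end (312,62) against the tray's path.

```bash
python3 - <<'E'
from h import *
d=np.load('w2.npz');C,K,f,P=d['C'],d['K'],d['f'],d['P']
print('hole',ray(320.3,220.5,C,K,120))
m=(f.astype(int).sum(-1)<150);m[:200]=0;m[242:]=0;m[:,:300]=0;m[:,342:]=0
v,u=np.nonzero(m);print('dark bbox',u.min(),u.max(),v.min(),v.max())
h=cv2.cvtColor(f,cv2.COLOR_RGB2HSV);y=(h[...,0]>18)&(h[...,0]<34)&(h[...,1]>170);y[120:]=0;y[:,:200]=0
q=P[y];q=q[~np.isnan(q[:,0])];a=np.radians(12.4);Rm=np.array([[np.cos(a),np.sin(a)],[-np.sin(a),np.cos(a)]])
U=(q[:,:2]-[637.8,-12.7])@Rm.T;print('yellow unit-frame min y',U[:,1].min(),'x',U[:,0].min(),U[:,0].max(),'world',q.min(0),q.max(0))
x,yy,_=ray(320.3,220.5,C,K,120)
go(x,yy,232,72);go(x,yy,164.5,72)
E
```

```text
hole [652.07283176  68.01623138 120.        ]
dark bbox 305 335 207 234
yellow unit-frame min y 126.62682454528773 x -117.393862224165 -75.59376698571661 world [484.26654567  90.79201437  -1.06126232] [535.693466   167.92247519  37.59985096]
lin [ 0.0018  0.0976 -0.0067] twist [ 0.      0.0011 -0.0002] dist 29.0 rows 1.0
lin [ 0.0019  0.3226 -0.0067] twist [ 0.      0.0011 -0.0002] dist 97.0 rows 3.0
```

Call:
move_arm(linear=[[0.001,0.0,-0.006],[0.001,0.05,-0.006],[0.001,0.1,-0.006],[0.001,0.15,-0.006],[0.001,0.2,-0.006],[0.001,0.24,-0.006],[0.001,0.27,-0.006],[0.001,0.3,-0.006],[0.001,0.322,-0.006],[0.001,0.322,-0.006],[0.001,0.322,-0.006],[0.001,0.322,-0.006]], twist=[[0,0,0],[0,0,0],[0,0,0],[0,0,0],[0,0,0],[0,0,0],[0,0,0],[0,0,0],[0,0,0],[0,0,0],[0,0,0],[0,0,0]], hand=[-1,-1,-1,-1,-1,-1,-1,-1,-1,-1,-1,-1])

```text
time: 5.15
tool_pos: [652.2, 68.1, 165.7]
tcp_rot: [-90.0, -0.0, 72.1]
ft_force: [-0.7, 0.5, 2.7]
finger_gap: 18.9
```

```bash
cat > tray.py <<'E'
from h import *
s=T()[1];print(s['tool_pos'],s['tcp_rot'],s['finger_gap'],s['ft_force'],s['time'])
f,P,C,K=snap('scene');a=np.radians(12.4);Rm=np.array([[np.cos(a),np.sin(a)],[-np.sin(a),np.cos(a)]])
q=P[~np.isnan(P[...,0])];U=(q[:,:2]-[637.8,-12.7])@Rm.T
k=(U[:,0]<-70)&(U[:,0]>-260)&(abs(U[:,1])<70)&(abs(q[:,2]-110)<8)
print('front top edge',k.sum(),np.median(U[k,0]) if k.any() else None)
np.savez('s3',f=f,P=P,C=C,K=K)
E
python3 tray.py
```

```text
[652.1551635   68.14427651 165.73627696] [-9.00485245e+01 -2.60942004e-02  7.21079053e+01] 18.908569824467506 [-0.74682373  0.45229649  2.69502534] 5.15
front top edge 99 -139.41030109281766
```

Latch tripped and the tray is moving out. Holding at depth for another 0.6 s.

Call:
move_arm(linear=[[0,0.003,0],[0,0.003,0],[0,0.003,0],[0,0.003,0],[0,0.003,0],[0,0.003,0],[0,0.003,0],[0,0.003,0]], twist=[[0,0,0],[0,0,0],[0,0,0],[0,0,0],[0,0,0],[0,0,0],[0,0,0],[0,0,0]], hand=[-1,-1,-1,-1,-1,-1,-1,-1])

```text
time: 5.87
tool_pos: [652.2, 68.2, 164.8]
tcp_rot: [-90.0, -0.0, 72.1]
ft_force: [-0.6, 1.4, 3.1]
finger_gap: 19.1
```

```bash
python3 tray.py
```

```text
[652.1629222   68.16127417 164.83290433] [-9.00494658e+01 -2.93553869e-02  7.21062496e+01] 19.08095922947733 [-0.56548721  1.39800389  3.10954938] 5.8667
front top edge 146 -205.33357540127508
```

Call:
move_arm(linear=[[0,-0.1,0],[0,-0.2,0],[0,-0.32,0],[0,-0.32,0],[0,-0.32,0]], twist=[[0,0,0],[0,0,0],[0,0,0],[0,0,0],[0,0,0]], hand=[-1,-1,-1,-1,-1])

```text
time: 6.33
tool_pos: [653.5, 68.0, 263.7]
tcp_rot: [-90.3, -0.1, 72.1]
ft_force: [-0.0, 0.2, -2.7]
finger_gap: 19.4
```

```bash
python3 tray.py && python3 -c "
from h import *
go(455,333.4,245,72)"
```

```text
[653.49267783  67.99467416 263.66510654] [-90.3300342   -0.10942996  72.09993408] 19.397901963840475 [-0.02865464  0.18557032 -2.71620675] 6.3333
front top edge 186 -205.18693996355813
lin [0.6398 0.0517 0.8979] twist [0.001  0.0011 0.0003] dist 331.0 rows 8.0
```

Tray out (panel at unit x -205). Returning the pin above its stand.

Call:
move_arm(linear=[[0.64,0.05,0.898],[0.64,0.05,0.898],[0.64,0.05,0.898],[0.64,0.05,0.898],[0.64,0.05,0.898],[0.64,0.05,0.898],[0.64,0.05,0.898],[0.64,0.05,0.898],[0.64,0.05,0.898],[0.64,0.05,0.898],[0.64,0.05,0.898],[0.64,0.05,0.898]], twist=[[0,0,0],[0,0,0],[0,0,0],[0,0,0],[0,0,0],[0,0,0],[0,0,0],[0,0,0],[0,0,0],[0,0,0],[0,0,0],[0,0,0]], hand=[-1,-1,-1,-1,-1,-1,-1,-1,-1,-1,-1,-1])

```text
time: 7.38
tool_pos: [455.2, 332.2, 244.1]
tcp_rot: [-90.0, 0.1, 72.0]
ft_force: [0.7, -0.5, -1.4]
finger_gap: 19.3
```

```bash
python3 - <<'E'
from h import *
s=T()[1];print(s['tool_pos'],s['tcp_rot'],s['finger_gap'],s['ft_force'],s['time'])
f,P,C,K=snap('wrist')
m=(abs(P[...,2]-8)<4)&(np.hypot(P[...,0]-455,P[...,1]-333.4)<65);q=P[m];print(len(q),cv2.minAreaRect(q[:,:2].astype(np.float32)))
m=(abs(P[...,2]-92)<3)&(np.hypot(P[...,0]-455,P[...,1]-333.4)<40);q=P[m];print(len(q),cv2.minAreaRect(q[:,:2].astype(np.float32)))
go(455,333.4,200,72);go(455,333.4,112.3,72)
E
```

```text
[455.21498618 332.21493777 244.14715155] [-9.00345655e+01  8.42562444e-02  7.20306000e+01] 19.250013050558387 [ 0.71822852 -0.52102174 -1.38360838] 7.3833
3153 ((454.91571044921875, 333.4542541503906), (80.02173614501953, 80.15489959716797), 86.06858825683594)
2163 ((455.00067138671875, 333.423828125), (44.00322723388672, 44.63543701171875), 85.98037719726562)
lin [0.0035 0.1485 0.003 ] twist [ 0.0006 -0.     -0.0006] dist 45.0 rows 2.0
lin [0.0038 0.4408 0.0033] twist [ 0.0006 -0.     -0.0006] dist 132.0 rows 4.0
```

Call:
move_arm(linear=[[0.004,0.0,0.003],[0.004,0.06,0.003],[0.004,0.12,0.003],[0.004,0.18,0.003],[0.004,0.25,0.003],[0.004,0.32,0.003],[0.004,0.38,0.003],[0.004,0.42,0.003],[0.004,0.442,0.003],[0.004,0.442,0.003],[0.004,0.442,0.003],[0.004,0.442,0.003]], twist=[[0,0,0],[0,0,0],[0,0,0],[0,0,0],[0,0,0],[0,0,0],[0,0,0],[0,0,0],[0,0,0],[0,0,0],[0,0,0],[0,0,0]], hand=[-1,-1,-1,-1,-1,-1,-1,-1,-1,-1,-1,-1])

```text
time: 8.43
tool_pos: [455.8, 333.5, 112.8]
tcp_rot: [-90.1, -0.0, 72.0]
ft_force: [0.6, 0.0, -1.4]
finger_gap: 19.2
```

Call:
move_arm(linear=[[0,0.006,0],[0,0.008,0],[0,0.008,0],[0,0.008,0],[0,0.005,0],[0,0.005,0],[0,0.005,0],[0,0.0,0]], twist=[[0,0,0],[0,0,0],[0,0,0],[0,0,0],[0,0,0],[0,0,0],[0,0,0],[0,0,0]], hand=[-1,-1,-1,-1,0.1,0.1,0.1,0.1])

```text
time: 9.1
tool_pos: [455.8, 333.5, 112.8]
tcp_rot: [-90.1, -0.0, 72.0]
ft_force: [0.1, 0.8, -0.8]
finger_gap: 46.8
```

Call:
move_arm(linear=[[0,-0.08,0],[0,-0.16,0],[0,-0.28,0],[0,-0.4,0],[0,-0.4,0],[0,-0.4,0]], twist=[[0,0,0],[0,0,0],[0,0,0],[0,0,0],[0,0,0],[0,0,0]], hand=[0.1,0.1,0.1,0.1,0.1,0.1])

```text
time: 9.6
tool_pos: [457.3, 334.6, 236.6]
tcp_rot: [-90.4, -0.3, 72.0]
ft_force: [-0.3, 0.1, -0.8]
finger_gap: 47.0
```

```bash
python3 tray.py && python3 - <<'E'
from h import *
f,P,C,K=snap('wrist')
m=(abs(P[...,2]-148)<6)&(np.hypot(P[...,0]-455,P[...,1]-333)<30);q=P[m];print('pin top',len(q),cv2.minAreaRect(q[:,:2].astype(np.float32)),np.median(q[:,2]))
d=np.load('s3.npz');P=d['P'];a=np.radians(12.4);c,s=np.cos(a),np.sin(a)
U0=(P[...,0]-637.8)*c+(P[...,1]+12.7)*s;U1=-(P[...,0]-637.8)*s+(P[...,1]+12.7)*c
for zl,zh in ((75,95),(50,64)):
    m=(U0>-200)&(U0<-78)&(abs(U1)<52)&(P[...,2]>zl)&(P[...,2]<zh);q=P[m]
    if len(q)>5:
        print(zl,len(q),cv2.minAreaRect(q[:,:2].astype(np.float32)),np.median(q[:,2]),'unit',U0[m].min(),U0[m].max(),U1[m].min(),U1[m].max())
x,y=637.8-140*c,-12.7-140*s;print(x,y);go(x,y,260,102.4)
E
```

```text
[457.32585696 334.62027221 236.5705441 ] [-90.35254066  -0.29779871  71.96816274] 46.97784419932646 [-0.34935485  0.14561876 -0.78918495] 9.6
front top edge 298 -205.283488333391
pin top 1005 ((455.055908203125, 334.16156005859375), (19.864452362060547, 19.838001251220703), 72.05245208740234) 147.73563569858266
75 154 ((495.5291748046875, -25.8715763092041), (60.19560241699219, 15.049278259277344), 16.68780517578125) 83.86700838452782 unit -172.13186663491035 -111.41807363725546 9.133493870923363 26.375713399888213
50 219 ((489.2716979980469, -28.37734603881836), (77.77526092529297, 37.010826110839844), 15.787795066833496) 56.94406813485307 unit -188.08989163275362 -109.65141716279646 -3.0174821220979524 36.65670247240526
501.06588103321644 -42.762945803388845
lin [-1.1454 -0.0914 -0.533 ] twist [ 0.0009 -0.3381 -0.0004] dist 380.0 rows 10.0
```

Pin back in its stand (top z 147.7, upright, centred). The ridge is at about (495.5,-25.9), yaw about 16.5°, top z 84. Moving above it in two parts.

```bash
python3 -c "
from h import *
go(476,150,235,90);go(495.5,-25.9,220,106.5)"
```

```text
lin [-0.5603 -0.0086 -0.2545] twist [ 0.0009 -0.2004 -0.0003] dist 185.0 rows 5.0
lin [-1.0977  0.0419 -0.4978] twist [ 0.0009 -0.3837 -0.0004] dist 362.0 rows 9.0
```

Call:
move_arm(linear=[[-0.56,0,-0.254],[-0.56,0,-0.254],[-0.56,0,-0.254],[-0.56,0,-0.254],[-0.99,0.04,-0.45],[-0.99,0.04,-0.45],[-0.99,0.04,-0.45],[-0.99,0.04,-0.45],[-0.99,0.04,-0.45],[-0.99,0.04,-0.45]], twist=[[0,-0.2,0],[0,-0.2,0],[0,-0.2,0],[0,-0.2,0],[0,-0.384,0],[0,-0.384,0],[0,-0.384,0],[0,-0.384,0],[0,-0.384,0],[0,-0.384,0]], hand=[0,0,0,0,0,0,0,0,0,0])

```text
time: 10.53
tool_pos: [490.7, 6.5, 218.2]
tcp_rot: [-89.8, 0.0, 106.3]
ft_force: [-0.3, -0.2, 0.3]
finger_gap: 42.8
```

```bash
python3 - <<'E'
from h import *
s=T()[1];print(s['tool_pos'],s['tcp_rot'],s['finger_gap'],s['time'])
f,P,C,K=snap('wrist');save('w3',f)
for zl,zh in ((78,92),(50,64)):
    m=(np.hypot(P[...,0]-495,P[...,1]+27)<55)&(P[...,2]>zl)&(P[...,2]<zh);q=P[m]
    print(zl,len(q),cv2.minAreaRect(q[:,:2].astype(np.float32)),np.median(q[:,2]))
m=(abs(P[...,2]-110)<6)&(P[...,0]<460)&(np.hypot(P[...,0]-427,P[...,1]+59)<100);q=P[m];print('panel',len(q), cv2.minAreaRect(q[:,:2].astype(np.float32)) if len(q) else 0)
E
```

```text
[490.73629598   6.46829662 218.22181622] [-8.98449524e+01  1.14585988e-02  1.06255184e+02] 42.78492457943909 10.5333
78 1509 ((495.951904296875, -27.1591854095459), (59.70661926269531, 14.225857734680176), 16.404312133789062) 84.69665015606012
50 3115 ((496.30023193359375, -26.90017318725586), (90.45320892333984, 36.67717742919922), 16.486122131347656) 56.7942440082104
panel 2525 ((435.6610412597656, -56.78590393066406), (6.029865264892578, 156.0950164794922), 12.239333152770996)
```

View pics/w3.png

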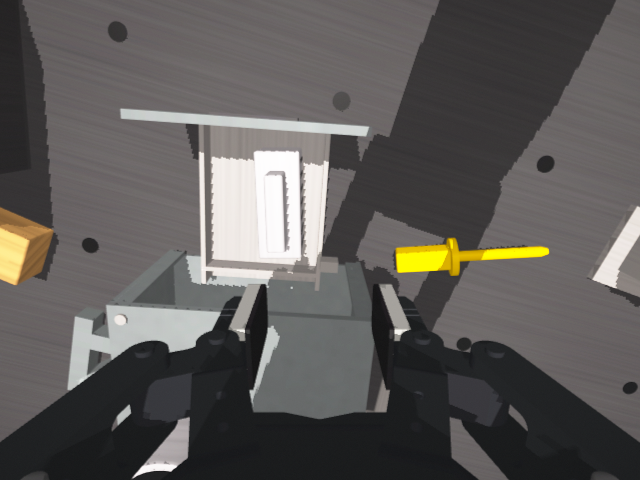

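The tray is fully out. The cartridge ridge is at (275,210) in the image: (496,-27), yaw 16.4°, top 84.7 (85 expected).

```bash
python3 -c "
from h import *
go(496.1,-27,140,106.4);go(496.1,-27,62.5,106.4)"
```

```text
lin [-0.1178  0.2621  0.0158] twist [-0.0012 -0.0008  0.0003] dist 86.0 rows 3.0
lin [-0.118   0.5204  0.0153] twist [-0.0012 -0.0008  0.0003] dist 160.0 rows 4.0
```

Call:
move_arm(linear=[[-0.118,0.1,0.016],[-0.118,0.26,0.016],[-0.118,0.26,0.016],[-0.118,0.26,0.016],[-0.118,0.35,0.015],[-0.118,0.44,0.015],[-0.118,0.49,0.015],[-0.118,0.518,0.015],[-0.118,0.518,0.015],[-0.118,0.518,0.015],[-0.118,0.518,0.015]], twist=[[0,0,0],[0,0,0],[0,0,0],[0,0,0],[0,0,0],[0,0,0],[0,0,0],[0,0,0],[0,0,0],[0,0,0],[0,0,0]], hand=[0,0,0,0,0,0,0,0,0,0,0])

```text
time: 11.5
tool_pos: [497.7, -26.7, 65.3]
tcp_rot: [-90.0, 0.0, 106.4]
ft_force: [0.7, 0.3, -0.3]
finger_gap: 42.4
```

Call:
move_arm(linear=[[0,0,0],[0,0,0],[0,0,0],[0,0,0],[0,0,0],[0,0,0],[0,0,0],[0,0,0]], twist=[[0,0,0],[0,0,0],[0,0,0],[0,0,0],[0,0,0],[0,0,0],[0,0,0],[0,0,0]], hand=[-1,-1,-1,-1,-1,-1,-1,-1])

```text
time: 12.17
tool_pos: [499.0, -26.7, 67.1]
tcp_rot: [-90.2, 0.1, 106.4]
ft_force: [-1.1, 1.8, 8.2]
finger_gap: 12.6
```

Call:
move_arm(linear=[[0,-0.03,0],[0,-0.1,0],[0,-0.2,0],[0,-0.3,0],[0,-0.4,0],[0,-0.5,0],[0,-0.6,0],[0,-0.7,0],[0,-0.75,0],[0,-0.75,0],[0,-0.75,0]], twist=[[0,0,0],[0,0,0],[0,0,0],[0,0,0],[0,0,0],[0,0,0],[0,0,0],[0,0,0],[0,0,0],[0,0,0],[0,0,0]], hand=[-1,-1,-1,-1,-1,-1,-1,-1,-1,-1,-1], force=70)

```text
time: 13.08
tool_pos: [498.4, -26.7, 292.7]
tcp_rot: [-90.3, 0.1, 106.4]
ft_force: [0.2, 0.6, -5.5]
finger_gap: 12.1
```

```bash
python3 - <<'E'
from h import *
s=T()[1];print(s['tool_pos'],s['finger_gap'],s['ft_force'],s['time'])
f,P,C,K=snap('wrist');z=P[...,2]
m=(z>215)&(z<290)&(np.hypot(P[...,0]-s['tool_pos'][0],P[...,1]-s['tool_pos'][1])<60);q=P[m]
print(np.histogram(q[:,2],15))
go(472.2,-327,290,98.5)
E
```

```text
[498.40858422 -26.70803893 292.73686892] 12.134513597339161 [ 0.21949442  0.64007397 -5.54346793] 13.0833
(array([  62,   58,   57,   68,   65,   68,   83,   91,   87,   89,   94,
        141, 5944,  327,   74]), array([240.87337362, 244.14147746, 247.4095813 , 250.67768515,
       253.94578899, 257.21389283, 260.48199668, 263.75010052,
       267.01820436, 270.28630821, 273.55441205, 276.82251589,
       280.09061973, 283.35872358, 286.62682742, 289.89493126]))
lin [-0.937   0.0033  0.3634] twist [ 0.0013  0.0873 -0.0004] dist 301.0 rows 8.0
```

Cartridge held (about 5.5 N load, block bottom about 56 below TCP). Moving over the bin.

Call:
move_arm(linear=[[-0.937,0,0.363],[-0.937,0,0.363],[-0.937,0,0.363],[-0.937,0,0.363],[-0.937,0,0.363],[-0.937,0,0.363],[-0.937,0,0.363],[-0.937,0,0.363],[-0.937,0,0.363],[-0.937,0,0.363],[-0.937,0,0.363],[-0.937,0,0.363]], twist=[[0,0.087,0],[0,0.087,0],[0,0.087,0],[0,0.087,0],[0,0.087,0],[0,0.087,0],[0,0.087,0],[0,0.087,0],[0,0.087,0],[0,0.087,0],[0,0.087,0],[0,0.087,0]], hand=[-1,-1,-1,-1,-1,-1,-1,-1,-1,-1,-1,-1])

```text
time: 14.13
tool_pos: [472.4, -325.5, 290.1]
tcp_rot: [-90.1, -0.0, 98.6]
ft_force: [-0.2, 0.6, -4.2]
finger_gap: 12.3
```

```bash
python3 - <<'E'
from h import *
s=T()[1];print(s['tool_pos'],s['tcp_rot'],s['finger_gap'],s['ft_force'],s['time'])
f,P,C,K=snap('wrist');save('w4',f)
m=(abs(P[...,2]-190)<4)&(np.hypot(P[...,0]-472,P[...,1]+327)<110);q=P[m];print('rim',len(q),cv2.minAreaRect(q[:,:2].astype(np.float32)),np.median(q[:,2]))
m=(abs(P[...,2]-283)<5)&(np.hypot(P[...,0]-472,P[...,1]+327)<60);q=P[m];print('block top',len(q),cv2.minAreaRect(q[:,:2].astype(np.float32)))
go(472.5,-327,290,98.7)
E
```

```text
[ 472.39413018 -325.49481612  290.14372525] [-9.00743430e+01 -4.62346926e-02  9.86084267e+01] 12.308862630464604 [-0.17087658  0.61650135 -4.18088511] 14.1333
rim 14518 ((473.8177185058594, -327.3628845214844), (150.116943359375, 110.59646606445312), 8.59666633605957) 189.92496696885172
block top 6303 ((449.5471496582031, -328.7065734863281), (49.68705749511719, 35.818115234375), 8.670829772949219)
lin [-0.0047  0.0019  0.0009] twist [ 0.0011 -0.0009  0.0001] dist 2.0 rows 1.0
```

View pics/w4.png

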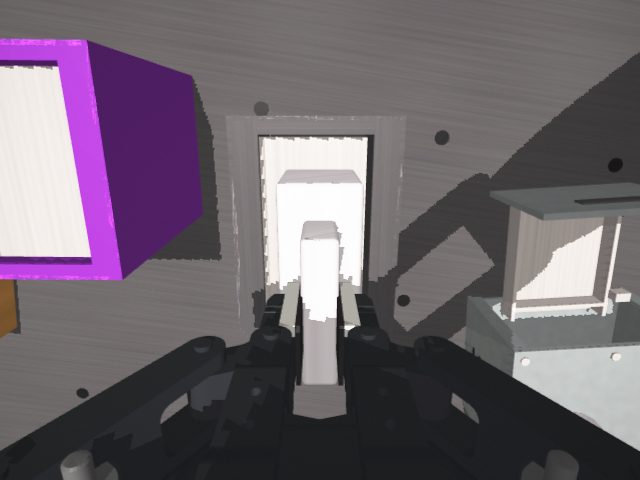

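Well aligned. The cartridge sits inside the dark bin's mouth (315,200), purple bin to the left, untouched. Small shift, then down through the flap.

Call:
move_arm(linear=[[-0.007,0.0,-0.011],[-0.007,0.05,-0.011],[-0.007,0.1,-0.011],[-0.007,0.15,-0.011],[-0.007,0.2,-0.011],[-0.007,0.25,-0.011],[-0.007,0.3,-0.011],[-0.007,0.35,-0.011],[-0.007,0.4,-0.011],[-0.007,0.44,-0.011],[-0.007,0.44,-0.011],[-0.007,0.44,-0.011]], twist=[[0,0,0],[0,0,0],[0,0,0],[0,0,0],[0,0,0],[0,0,0],[0,0,0],[0,0,0],[0,0,0],[0,0,0],[0,0,0],[0,0,0]], hand=[-1,-1,-1,-1,-1,-1,-1,-1,-1,-1,-1,-1])

```text
time: 15.18
tool_pos: [476.1, -326.1, 157.8]
tcp_rot: [-90.0, -0.1, 98.7]
ft_force: [-0.2, 1.0, -3.1]
finger_gap: 12.6
```

Call:
move_arm(linear=[[0,0,0],[0,0,0],[0,0,0],[0,0,0],[0,0,0],[0,0,0],[0,0,0],[0,0,0],[0,0,0],[0,0,0]], twist=[[0,0,0],[0,0,0],[0,0,0],[0,0,0],[0,0,0],[0,0,0],[0,0,0],[0,0,0],[0,0,0],[0,0,0]], hand=[-1,-1,-1,-0.25,-0.25,-0.25,-0.25,-0.25,-0.25,-0.25])

```text
time: 16.02
tool_pos: [476.4, -326.4, 158.3]
tcp_rot: [-90.1, -0.1, 98.7]
ft_force: [-0.3, 1.4, 2.4]
finger_gap: 31.8
```

Call:
move_arm(linear=[[0,-0.05,0],[0,-0.12,0],[0,-0.2,0],[0,-0.3,0],[0,-0.4,0],[0,-0.5,0],[0,-0.6,0],[0,-0.6,0.0],[0,-0.6,0.3],[0,-0.6,0.5],[0,-0.6,0.5],[0,-0.6,0.5]], twist=[[0,0,0],[0,0,0],[0,0,0],[0,0,0],[0,0,0],[0,0,0],[0,0,0],[0,0,0],[0,0,0],[0,0,0],[0,0,0],[0,0,0]], hand=[-0.25,-0.25,-0.25,-0.25,-0.25,-0.25,-0.25,-0.25,-0.25,-0.25,-0.25,-0.25])

```text
time: 17.02
tool_pos: [324.9, -349.5, 337.5]
tcp_rot: [-90.0, -0.1, 98.6]
ft_force: [0.3, -0.8, 0.2]
finger_gap: 32.2
```

```bash
python3 - <<'E'
from h import *
s=T()[1];print(s['tool_pos'],s['finger_gap'],s['ft_force'],s['time'])
f,P,C,K=snap('scene');save('end',f)
a=np.radians(8.6);c,n=np.cos(a),np.sin(a)
for nm in ('scene','top'):
    f,P,C,K=snap(nm)
    U0=(P[...,0]-473)*c+(P[...,1]+327.2)*n;U1=-(P[...,0]-473)*n+(P[...,1]+327.2)*c
    m=(abs(U0)<55)&(abs(U1)<28);print(nm,'mouth z',np.nanpercentile(P[m][:,2],[2,20,50,80,98]).round(1))
E
python3 tray.py
```

```text
[ 324.87825242 -349.47747441  337.46538401] 32.17039368399429 [ 0.30558407 -0.75795884  0.17755903] 17.0167
scene mouth z [176.8 178.6 179.8 181.  182.8]
top mouth z [173.3 177.4 179.6 181.6 184.8]
[ 326.45235276 -349.77306583  338.0660313 ] [-9.00638028e+01 -2.99299195e-02  9.84844857e+01] 32.14633206273256 [ 1.05707859 -0.18905778  0.02426525] 17.1667
front top edge 292 -205.30495914846855
```

View pics/end.png

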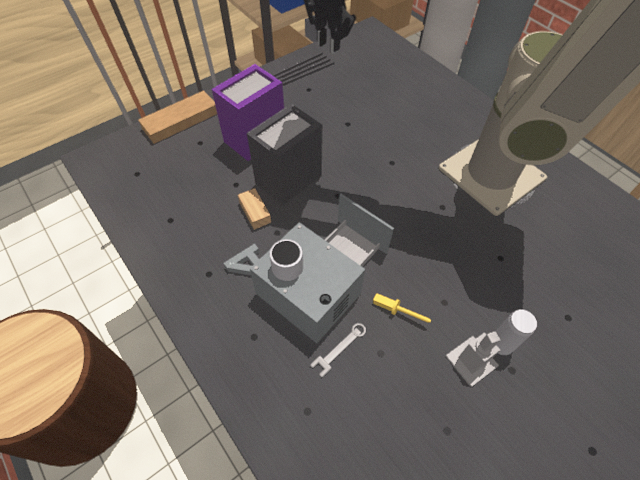

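The final view shows the tray out and empty, the flap shut at 180, the steel pin in its stand, and the can, offcut, magnet and spanner where they were. The yellow look-alike still lies at (400,308). I was told to leave it alone, so I won't handle it. Handing in.

```bash
python3 -c "
from bench import r
print(r.hand_in())"
```

```text
the job is handed in; nothing more can be done
None
```

The job is done as asked and handed in after about 17 s of robot time, but the yellow look-alike pin fell over along the way.

**What I did:** I tripped the latch with the steel pin, with its tip about 53 below the top face for at least 0.7 s. I put the pin back in its stand. Then I lifted the cartridge by its ridge and pushed it about 78 mm below the shut flap. I let go there and backed out.

**Last checks:**
- **Tray:** it stayed out, with the front panel's top edge steady at about 205 in front of the unit's centre (130 mm of travel), and it is empty.
- **Pin:** it stood upright in its stand when released, with its top at 147.7 against 148 expected.
- **Flap:** it is shut, measured at about 180 above the table. I did not measure its angle when I let go; the geometry puts it at about 1.3 rad. I could not see inside the bin, but the cartridge is gone from both the gripper and the tray.
- **Bystanders:** the can, offcut, magnet and spanner look unmoved by eye in the last picture.

**What went wrong:** the yellow look-alike pin stood free on its tip about 100 mm from the steel pin. It fell between my look from above and the lift-out, while the gripper was working beside it. No contact was seen, but the gripper's linkage may have brushed it, and I had not allowed for that. It lies on the table clear of the tray. I left it there because the instructions were to leave it alone.

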